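# Open the sugar bowl by flipping its half lid over

### The arm

A 6-joint arm with a two-finger parallel gripper is mounted at the origin on the work surface. World frame = base frame: x ahead of the robot, y to its left, z up, the work surface at z = 0. Lengths are in m, angles in rad, forces in N, time in s.
With the tool pointing down it reaches from about 0.25 to 0.725 m from the base axis. Payload 4 kg.
Tool frame: the origin (TCP) lies midway between the tips of the shut fingers; the grasp point (between the pads) lies 19 mm behind it; x points along the fingers, y is the direction in which the jaws open and shut, and the axes are right-handed (so a half turn about x gives the same grasp; the last joint's range is limited). The gripper opens to 85 mm and grips with 20 to 120 N. Pads are 22 mm wide; open, the fingers measure 114 mm over their backs; the gripper's body (76 mm by 85 mm) begins 54 mm behind the grasp point. The pads swing forward as they close: fully open they stand 13 mm farther back than shut.
Start: joints at [0, 0.241, 0.005, 1.335, 0, 1.571], TCP at [0.5, -0, 0.231] pointing down, gripper open.
Joint ranges: [-2.72, 2.72], [-1.05, 1.87], [-1.09, 1.28], [-1.99, 2.15], [-1.42, 1.44], [-3.14, 3.14]. Speed limits (rad/s): [2.79, 2.79, 3.14, 3.14, 3.14, 3.14].

### API

Orientations are given as a unit quaternion [x, y, z, w].
In Python, from workcell import * gives the robot as it stands.
- The arm moves only by the tool play_rows, never from a script. Its argument "plan" is a list of rows, each a list of 7 numbers: the shift along the tool's x, y, z in mm, then the turn, a rotation vector about the tool's x, y, z in rad, then the closure, from -1 (fully open) to 1 (shut). In form: [[x, y, z, rx, ry, rz, grip], ...]. A call has 1 to 20 rows; each row shifts and turns the commanded pose from where the row before left it, along the tool's axes as they then stand; what a row does not reach is not made up. A row lasts 1/12 s, in which the tool goes at most 41.7 mm and 7.16 degrees, less where a joint would pass 70% of its speed; a pose out of reach is approached as far as the arm can. A call with a gripper value outside its range is refused whole. The fingers move at their own pace and stop on an object; the grip force is fixed at half the most. Time passes only in rows, so rows that do not move let the fingers close. It gives the time, the measured TCP pose, the force and the opening at its end, in the units of the state.
- get_obs(): the state, without advancing time (a new reading comes with each control period).
- camera(name): name is "scene" or "side" or "wrist"; returns a dict with "frame" (420x560x3 uint8, red, green, blue), "depth" (420x560 float32, m along the optical axis (not along the pixel's ray), 0 where there is no reading), "fx", "fy", "cx", "cy" (pixels), "camera_from_world" (4x4, takes a point from world to camera coordinates). Camera axes: x right, y up, looking along -z (the intrinsics and any distortion apply to the point x, -y, -z); pixel columns grow to the right and rows downward; lengths in m; the calibration is good to about 2 mm. A picture is of the moment at which its call begins.
- job_done(): hands the job in, once; it reports no verdict.
Trained networks look in a picture, given as the dict that the camera call returned (one of the last four; its "shot" number tells which), for a name from the list of things; names that differ only in an ending like _2 or _b are one class to them, and where a whole thing is asked for, a point or a joint stands for the part that bears it (a point fixed in the world has none). Each returns a list of dicts, best first, with "confidence" (0 to 1); they miss things now and then, are a little off and sometimes report something else, mostly with a low value. They report only what shows in the picture. A call takes as long as a camera call. They do not tell look-alikes from the thing itself.
- search_frame(thing, picture): "centre" ([x, y, z] in m, in world coordinates, good to about 4 mm: the middle of the surface that is visible of it).
- pinpoint(thing, picture): "centre" ([x, y, z] in m, in world coordinates, good to about 4 mm: a listed point, or the origin of a listed thing).
The state is a dict: "clock": time; "joint_pos": joint angles; "joint_vel": joint speeds; "tau": joint torques, N m; "eef_pos": TCP position; "tool_rot": TCP orientation; "ft_force": force on the tool from outside, world axes, zero at the start; "ft_torque": the same for the moment, N m; "grip_width": finger opening in m.
Only numpy, scipy, OpenCV 4.12 (cv2) and the standard library are available. Lean on these libraries where they do the work, as an engineer would, in place of code of your own. Each camera call takes 0.05 s, during which the arm holds its last target. There are 200 camera calls.

### The job

Open the sugar bowl for serving: push the hinged half of its lid up by the tongue with your fingertips and turn it right over its hinge, gently, until it lies flat on the fixed half. Do not pinch or grip anything; leave the bowl standing where it is and the other things on the shelf as they are, and finish with the hand clear.

Things in the scene. Friction and masses are not known exactly. Their poses are not given: they have to be found in the camera images.
- bowl: Loose round sugar bowl, white stoneware, 0.55 to 0.85 kg; slides or tips if pushed hard. Origin: centre of its underside, on the glass shelf (z = 0.05). 80 mm wide at the foot, 116 at the belly (45 mm up), 112 at the rim (66 mm up). On the rim a bamboo lid, 5 mm thick (66 to 71 mm up), in two half discs: the fixed half on the bowl's own +x side, the hinged leaf on -x, roughly towards the robot.
- leaf (a joint): Angle of the hinged half lid, rad: 0 = shut, level over the bowl's -x side; 1.57 = upright; 3.14 = turned right over, flat on the fixed half (the stop). It starts shut or up to 0.35 ajar. The hinge is slightly stiff: the leaf stays at the angle where it is left; about 0.5 N at the tongue moves it.
- hinge_mid (a point): Middle of the hinge line, on the bowl's axis, 71.5 mm above its underside; the leaf turns about the bowl's y axis through this point. Steel barrel 7 mm thick, 48 mm long. With the leaf shut its top is 0.5 mm and its underside 5.5 mm below the hinge line; turned over, that underside is the top, 5.5 mm above the hinge line.
- tongue_end (a point): Middle of the outer end of the leaf's tongue, 78 mm from the hinge line. The leaf is a half disc of 58 mm radius, 5 mm thick; from the middle of its round edge a flat tongue, 32 mm wide and 5 mm thick, reaches out level with it 20 mm past the bowl's rim, free underneath (66 mm of air down to the shelf when shut).
- gourd: Bystander: loose terracotta mate gourd with a steel rim, 80 mm wide, 87 mm high, to one side of the bowl. Origin: centre of its underside.
- cup: Bystander: loose white cup without handle, 72 mm wide, 62 mm high, to the other side of the bowl (gourd and cup may change sides; their centres are at least 125 mm from the bowl's). Origin: centre of its underside.
- canister: Bystander: loose aluminium canister with a wooden lid, 93 mm wide, 108 mm high, to the right on the shelf. Origin: centre of its underside.
- tube: Bystander: loose clear tube with a steel bombilla and a twist cap, 215 mm long, 28 mm thick, lying along the far edge of the shelf. Origin: below its middle, on the shelf.
- spoon: Bystander: loose steel spoon, 150 mm long, lying on the shelf behind the bowl (its +x side), some 110 mm from the bowl's centre. Origin: below its middle, on the shelf.
- filter_door_mid (a point): Bystander: fixed wooden filter box, 100 x 135 x 65 mm, to the left on the shelf, with a sliding door in its top, part open or shut. The point is the middle of that door's top.
There are look-alikes about, which are no part of the job. Leave any purple look-alike of the bowl alone.

How it is judged:
By the outcome, as a careful person would: the job done as asked, in the order asked, and still so for the second after the job is handed in, with the robot touching nothing.
It also fails if it takes over 42 s, if anything falls off the work surface, if the arm or the gripper's body presses on something with over 40 N, if the wrist force passes 120 N, or if a joint passes its speed limit or range.

## Working session

There is one attempt and no reset: what is moved stays moved. The work goes in short steps, Python scripts to look and compute and a tool call to move; the robot and the scene stay as the last step left them, time stands still between calls to the robot, and variables do not carry over. Pictures are saved under pics/ and viewed, about 8 in all and at most 12, crops included, and the job is handed in when it is done.

Besides the shell and the picture viewer there is one more tool, called after ">>>" by a JSON object that holds its "op" and its "data". play_rows: Moves the arm, as the interface text tells. Its arguments: {"type":"object","properties":{"plan":{"type":"array","items":{"type":"array","items":{"type":"number"}}}},"required":["plan"]}

```bash
mkdir -p pics; ls; cat > h.py <<'E'
from workcell import *
import numpy as np, cv2
def save(p,n): cv2.imwrite('pics/'+n,p["frame"][:,:,::-1])
def pix(p,w):
    c=p["camera_from_world"]@np.append(w,1); return (round(p["cx"]+p["fx"]*c[0]/-c[2]),round(p["cy"]-p["fy"]*c[1]/-c[2]))
def cloud(p):
    d=p["depth"]; v,u=np.mgrid[:d.shape[0],:d.shape[1]]
    c=np.stack([(u-p["cx"])/p["fx"]*d,-(v-p["cy"])/p["fy"]*d,-d,np.ones_like(d)],-1)
    w=c@np.linalg.inv(p["camera_from_world"]).T
    w[d==0]=np.nan; return w[...,:3]
E
python3 - <<'E'
from h import *
np.set_printoptions(precision=3,suppress=True)
o=get_obs();print(o)
ims=[]
for n in ["scene","side"]:
    p=camera(n); ims.append(p["frame"])
    print(n,np.linalg.inv(p["camera_from_world"])[:3,3],p["fx"],[k for k in p])
    for t in ["bowl","hinge_mid","tongue_end","gourd","cup","canister","tube","spoon","filter_door_mid"]:
        for r in pinpoint(t,p)[:3]: print(t,np.array(r["centre"]),round(r["confidence"],2),pix(p,r["centre"]))
    save(p,n+"0.png")
E
```

```text
pics
{'clock': 0.0, 'joint_pos': array([-0.   ,  0.241,  0.004,  1.335, -0.   ,  1.571]), 'joint_vel': array([ 0.001,  0.001, -0.001, -0.   ,  0.001, -0.001]), 'tau': array([  0.001, -37.232,  25.241,   0.017,   0.   ,   0.   ]), 'eef_pos': array([ 0.499, -0.   ,  0.23 ]), 'tool_rot': array([ 0.499,  0.501, -0.501,  0.499]), 'ft_force': array([0.105, 0.462, 0.102]), 'ft_torque': array([ 0.025, -0.053, -0.048]), 'grip_width': 0.08504081661558187}
scene [ 1.319 -0.737  0.832] 442.5255328540571 ['frame', 'depth', 'fx', 'fy', 'cx', 'cy', 'camera_from_world', 'shot']
bowl [ 0.24   0.241 -0.003] 0.77 (285, 180)
bowl [0.594 0.02  0.054] 0.71 (309, 234)
bowl [ 0.253 -0.291  0.001] 0.64 (160, 236)
hinge_mid [0.597 0.023 0.118] 0.89 (312, 216)
hinge_mid [0.241 0.248 0.07 ] 0.74 (287, 163)
hinge_mid [0.594 0.02  0.052] 0.6 (309, 234)
tongue_end [ 0.329 -0.28   0.072] 0.94 (173, 227)
tongue_end [0.528 0.053 0.146] 0.91 (304, 194)
tongue_end [0.231 0.322 0.07 ] 0.4 (300, 156)
gourd [ 0.529 -0.103  0.051] 0.67 (263, 241)
cup [0.661 0.148 0.045] 0.87 (355, 230)
canister [ 0.59  -0.444  0.044] 0.56 
[... 393 characters left out ...]
82 (275, 348)
bowl [0.597 0.022 0.048] 0.8 (302, 206)
hinge_mid [0.234 0.249 0.073] 0.94 (157, 211)
hinge_mid [ 0.249 -0.297  0.073] 0.61 (277, 326)
hinge_mid [0.597 0.019 0.122] 0.6 (302, 186)
tongue_end [ 0.325 -0.284  0.068] 0.81 (300, 306)
tongue_end [0.235 0.323 0.069] 0.76 (148, 201)
tongue_end [0.527 0.052 0.144] 0.59 (277, 183)
gourd [ 0.529 -0.1    0.049] 0.56 (312, 234)
cup [0.664 0.148 0.048] 0.9 (292, 182)
canister [ 0.584 -0.439  0.051] 0.87 (430, 295)
tube [0.597 0.022 0.048] 0.59 (301, 206)
tube [0.775 0.099 0.049] 0.57 (326, 176)
spoon [ 0.701 -0.04   0.045] 0.49 (340, 203)
filter_door_mid [0.615 0.477 0.109] 0.69 (225, 137)
filter_door_mid [0.527 0.05  0.145] 0.48 (277, 183)
```

View pics/scene0.png

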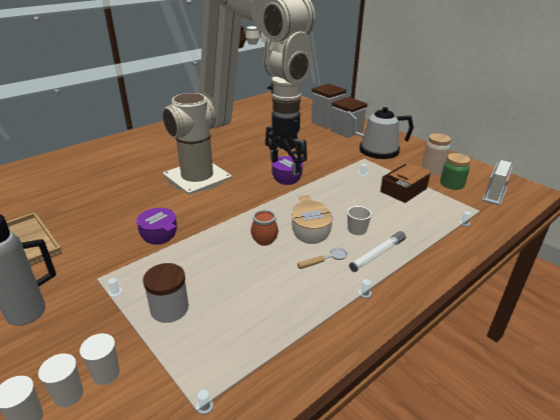

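View pics/side0.png

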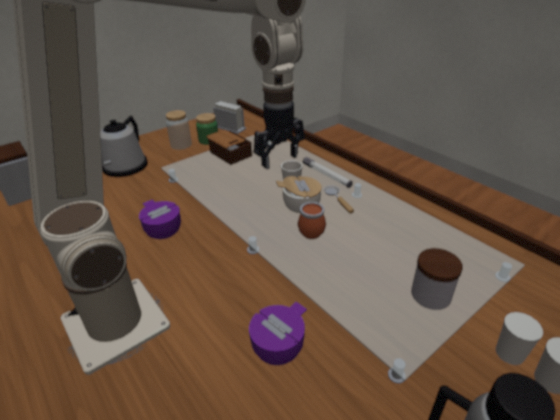

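Scene view: the real bowl is the white one at (312,222) with its bamboo lid and its tongue at about (304,200). The purple look-alikes are at (157,225) and (287,170). The gourd is at (264,229), the cup at (358,220) and the spoon at (325,258). The side view agrees, with the white bowl at (302,190). I'll check that choice in one close crop and measure the leaf from depth.

```bash
python3 - <<'E'
from h import *
from scipy.spatial.transform import Rotation as R
np.set_printoptions(precision=4,suppress=True)
o=get_obs(); print(R.from_quat(o["tool_rot"]).as_matrix())
ims=[]
C=np.array([.597,.021]); yaw=np.arctan2(-.032,.069); ex=np.array([np.cos(yaw),np.sin(yaw)]); ey=np.array([-ex[1],ex[0]])
for n in ["scene","side","wrist"]:
    p=camera(n); w=cloud(p); d=w[...,:2]-C
    bx=d@ex; by=d@ey
    if n!="wrist":
        u,v=pix(p,[.58,.02,.11]); ims.append(cv2.resize(p["frame"][v-50:v+50,u-65:u+65],(390,300),interpolation=cv2.INTER_CUBIC))
    else: ims.append(cv2.resize(p["frame"],(400,300)))
    for t in ["hinge_mid","tongue_end","bowl"]:
        for r in pinpoint(t,p)[:2]:
            print(n,t,np.array(r["centre"]),round(r["confidence"],2))
    m=(np.abs(by)<.014)&(w[...,2]>.11)&(w[...,2]<.2)
    for a in np.arange(-.09,.06,.01):
        k=m&(bx>a)&(bx<a+.01)
        if k.sum()>2: print(n,round(a+.005,3),k.sum(),np.percentile(w[k][:,2],[10,50,90]))
    m=(bx<-.062)&(bx>-.1)&(np.abs(by)<.04)&(w[...,2]>.115)&(w[...,2]<.17)
    if m.sum()>3: print("tongue by",np.percentile(by[m],[5,50,95]),"bx min",np.nanmin(bx[m]))
cv2.imwrite('pics/crop1.png',cv2.hconcat(ims[:2])[:,:,::-1]); cv2.imwrite('pics/w1.png',ims[2][:,:,::-1])
E
```

```text
[[ 0.  1. -0.]
 [-0. -0. -1.]
 [-1.  0.  0.]]
scene hinge_mid [ 0.2512 -0.2959  0.0728] 0.76
scene hinge_mid [0.2447 0.2484 0.0696] 0.69
scene tongue_end [0.5269 0.0459 0.1457] 0.82
scene tongue_end [ 0.33   -0.2834  0.0727] 0.82
scene bowl [0.2386 0.2414 0.0012] 0.82
scene bowl [ 0.2509 -0.293   0.0002] 0.74
scene -0.075 9 [0.1433 0.1446 0.1448]
scene -0.065 23 [0.1395 0.1423 0.1446]
scene -0.055 26 [0.1365 0.1387 0.1422]
scene -0.045 30 [0.1323 0.1362 0.1387]
scene -0.035 25 [0.1311 0.1324 0.1345]
scene -0.025 29 [0.1263 0.1292 0.1315]
scene -0.015 23 [0.1247 0.1263 0.1282]
scene -0.005 26 [0.1224 0.1242 0.1268]
scene 0.005 23 [0.1206 0.1224 0.1253]
scene 0.015 23 [0.1192 0.1207 0.124 ]
scene 0.025 19 [0.1186 0.1199 0.1211]
scene 0.035 18 [0.1195 0.1207 0.1229]
scene 0.045 27 [0.1193 0.1206 0.1226]
scene 0.055 35 [0.1117 0.1181 0.1217]
tongue by [-0.0164 -0.0042  0.0125] bx min -0.07426991697085696
side hinge_mid [ 0.25   -0.2968  0.0711] 0.84
side hinge_mid [0.5979 0.0213 0.1182] 0.68
side tongue_end [0.5266 0.0486 0.145 ] 0.74
side tongue_end [0.2337 0.3232 0.0669] 0.69
side bowl
[... 742 characters left out ...]
0.94
wrist bowl [0.5953 0.0233 0.0506] 0.71
wrist bowl [0.5276 0.0526 0.1439] 0.23
wrist -0.075 485 [0.1429 0.1441 0.1453]
wrist -0.065 684 [0.1403 0.1418 0.1435]
wrist -0.055 652 [0.1372 0.1386 0.1401]
wrist -0.045 607 [0.1339 0.1354 0.1368]
wrist -0.035 582 [0.1305 0.132  0.1336]
wrist -0.025 542 [0.1272 0.1286 0.1302]
wrist -0.015 544 [0.1249 0.1259 0.127 ]
wrist -0.005 566 [0.1226 0.1239 0.125 ]
wrist 0.005 500 [0.1208 0.1218 0.1236]
wrist 0.015 521 [0.1202 0.1212 0.1222]
wrist 0.025 541 [0.1198 0.1206 0.1215]
wrist 0.035 532 [0.1197 0.1207 0.1214]
wrist 0.045 524 [0.1198 0.1207 0.1214]
wrist 0.055 299 [0.1198 0.1206 0.1214]
tongue by [-0.015  -0.0004  0.0135] bx min -0.07635499092659548
```

View pics/crop1.png

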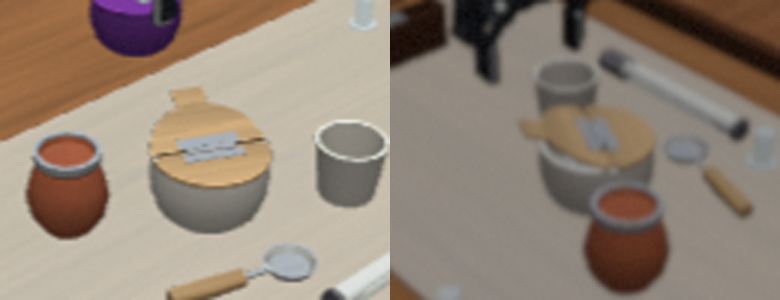

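The crop confirms it: the white bowl with the bamboo lid, its leaf about 0.32 rad ajar and its tongue pointing up-left at (187,97). The hinge is near (0.596, 0.022, 0.1215) and the bowl's yaw is about -25°. Plan: shut the fingers, align the tool's yaw with the bowl, pitch to 45°, slip under the tongue, then follow the arc.

>>> {"op": "play_rows", "data": {"plan": [[0, 0, 0, -0.1136, 0, 0, 1], [0, 0, 0, -0.1136, 0, 0, 1], [0, 0, 0, -0.1136, 0, 0, 1], [0, 0, 0, -0.1136, 0, 0, 1], [0, 0, 0, -0.1136, 0, 0, 1], [0, 0, 0, -0.1136, 0, 0, 1], [0, 0, 0, -0.1136, 0, 0, 1], [0, 0, 0, -0.1136, 0, 0, 1], [0, 0, 0, -0.1136, 0, 0, 1], [0, 0, 0, -0.1136, 0, 0, 1], [0, 9, -8, 0, -0.0982, 0, 1], [0, 9, -8, 0, -0.0982, 0, 1], [0, 9, -8, 0, -0.0982, 0, 1], [0, 9, -8, 0, -0.0982, 0, 1], [0, 9, -8, 0, -0.0982, 0, 1], [0, 0, 0, 0, -0.0982, 0, 1], [0, 0, 0, 0, -0.0982, 0, 1], [0, 0, 0, 0, -0.0982, 0, 1], [0, 0, 0, 0, 0, 0, 1], [0, 0, 0, 0, 0, 0, 1]]}}

```text
clock: 3.27
eef_pos: [0.4822, 0.0575, 0.2223]
tool_rot: [0.082, 0.376, -0.199, 0.902]
ft_force: [0.3, 0.2, 0.2]
grip_width: 0.0
```

```bash
cat >> h.py <<'E'
from scipy.spatial.transform import Rotation as R
np.set_printoptions(precision=4,suppress=True)
H=np.array([.596,.022,.1215]); yaw=np.radians(-25)
EX=np.array([np.cos(yaw),np.sin(yaw),0]); EY=np.array([-EX[1],EX[0],0]); EZ=np.array([0,0,1.])
def rep(tgt=None):
    o=get_obs(); M=R.from_quat(o["tool_rot"]).as_matrix(); d=(o["eef_pos"]-H)*1e3
    B=np.stack([EX,EY,EZ]); print("t",o["clock"],"bowl s,y,z",B@d,"ax",(B@M)[:,0],"ay",(B@M)[:,1],"F",B@o["ft_force"],"q",o["joint_pos"],o["grip_width"])
    if tgt is not None: print("to target tool mm",M.T@(B.T@(np.array(tgt)-B@d)))
    return o
E
python3 -c "
from h import *
rep([-109.7,0,29])"
```

```text
t 3.2667 bowl s,y,z [-118.1485  -15.9143  100.7786] ax [ 0.7046  0.0012 -0.7096] ay [-0.0038  1.     -0.0021] F [0.2155 0.3246 0.1854] q [ 0.4732 -0.1261 -0.7005  0.4478 -0.5888  0.7346] 1.3220879469696978e-06
to target tool mm [ 56.903   16.0333 -44.5172]
```

>>> {"op": "play_rows", "data": {"plan": [[0, 8, -22, 0, 0, 0, 1], [0, 8, -22.5, 0, 0, 0, 1], [19, 0, 0, 0, 0, 0, 1], [19, 0, 0, 0, 0, 0, 1], [19, 0, 0, 0, 0, 0, 1], [0, 0, 0, 0, 0, 0, 1], [0, 0, 0, 0, 0, 0, 1]]}}

```text
clock: 3.85
eef_pos: [0.5, 0.0675, 0.1522]
tool_rot: [0.083, 0.374, -0.2, 0.902]
ft_force: [-0.2, 0.1, 0.8]
grip_width: 0.0002
```

```bash
python3 -c "
from h import *
rep([-77.9,0,-2.5])
p=camera('wrist'); save(p,'w2.png')
for t in ['hinge_mid','tongue_end']:
  for r in pinpoint(t,p)[:2]:
    d=np.array(r['centre'])-H; print(t,r['centre'],r['confidence'],pix(p,r['centre']),np.stack([EX,EY,EZ])@d*1e3)
"
```

```text
t 3.85 bowl s,y,z [-106.258     0.6658   30.714 ] ax [ 0.7064 -0.0008 -0.7078] ay [0.0012 1.     0.0001] F [-0.1578 -0.0181  0.7506] q [ 0.4778  0.0365 -0.781   0.2068 -0.5943  0.7441] 0.00020483704277120553
to target tool mm [43.542  -0.6352 -3.3889]
```

View pics/w2.png

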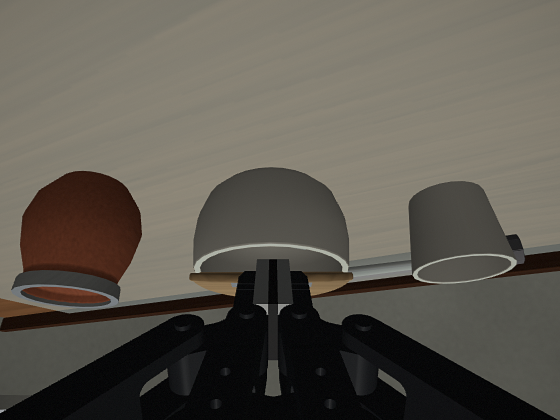

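The wrist view (upside down) shows the fingers centred at about column 272. The tongue lies behind them, between columns 238 and 305, and the gourd and cup are well to either side. Next I slide in under the tongue.

>>> {"op": "play_rows", "data": {"plan": [[0, 0, -3.5, 0, 0, 0, 1], [6, 0, 0, 0, 0, 0, 1], [8, 0, 0, 0, 0, 0, 1], [8, 0, 0, 0, 0, 0, 1], [8, 0, 0, 0, 0, 0, 1], [8, 0, 0, 0, 0, 0, 1], [5.5, 0, 0, 0, 0, 0, 1], [0, 0, 0, 0, 0, 0, 1], [0, 0, 0, 0, 0, 0, 1]]}}

```text
clock: 4.75
eef_pos: [0.5239, 0.0559, 0.1183]
tool_rot: [0.082, 0.374, -0.199, 0.902]
ft_force: [-0.6, -0.8, 0.4]
grip_width: 0.0
```

```bash
python3 -c "
from h import *
rep([-73.7,0,1.7])
p=camera('scene'); q=camera('side'); c=[]
for k in (p,q):
  u,v=pix(k,[.56,.03,.13]); c.append(cv2.resize(k['frame'][v-50:v+50,u-65:u+65],(390,300),interpolation=cv2.INTER_CUBIC))
cv2.imwrite('pics/c3.png',cv2.hconcat(c)[:,:,::-1])
"
```

```text
t 4.75 bowl s,y,z [-79.6424   0.301   -3.1914] ax [ 0.7069  0.0006 -0.7073] ay [-0.0014  1.     -0.0005] F [-0.1979 -0.9571  0.4182] q [ 0.4183  0.1379 -0.8032  0.0486 -0.5619  0.6808] 3.6902855478345827e-07
to target tool mm [ 0.7407 -0.3121  7.6604]
```

View pics/c3.png

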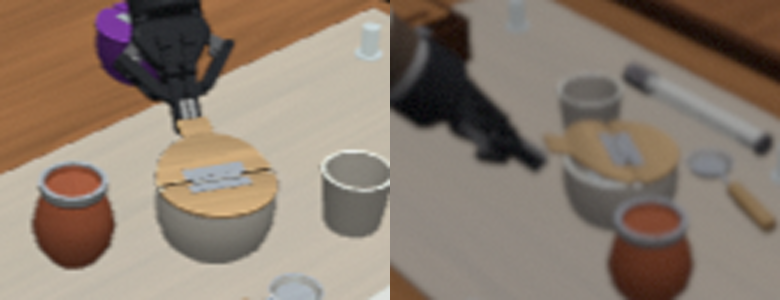

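The tip sits just below the tongue's end, at (190,122) left and (545,160) right, and nothing has been touched. I go 5 mm deeper, then lift slowly.

>>> {"op": "play_rows", "data": {"plan": [[2.5, 0, 0, 0, 0, 0, 1], [2.5, 0, 0, 0, 0, 0, 1], [0, 0, 2.5, 0, 0, 0, 1], [0, 0, 2.5, 0, 0, 0, 1], [0, 0, 2.5, 0, 0, 0, 1], [-1.2, 0, 2.9, 0, 0, 0, 1], [-1.2, 0, 2.9, 0, 0, 0, 1], [-1.2, 0, 2.9, 0, 0, 0, 1], [-1.2, 0, 2.9, 0, 0, 0, 1], [-1.2, 0, 2.9, 0, 0, 0, 1], [-1.2, 0, 2.9, 0, 0, 0, 1], [-1.2, 0, 2.9, 0, 0, 0, 1], [-1.2, 0, 2.9, 0, 0, 0, 1], [0, 0, 0, 0, 0, 0, 1]]}}

```text
clock: 6.02
eef_pos: [0.5416, 0.0483, 0.1445]
tool_rot: [0.083, 0.373, -0.199, 0.902]
ft_force: [-0.3, -0.0, 0.3]
grip_width: -0.0001
```

```bash
cat > v.py <<'E'
from h import *
import sys
rep()
p=camera('scene'); q=camera('side'); c=[]
for k in (p,q):
  u,v=pix(k,[.58,.03,.14]); c.append(cv2.resize(k['frame'][v-50:v+50,u-65:u+65],(390,300),interpolation=cv2.INTER_CUBIC))
  for t in ['tongue_end','bowl','gourd','cup']:
    for r in pinpoint(t,k)[:3]:
      if r['centre'][0]>.4: d=np.stack([EX,EY,EZ])@(np.array(r['centre'])-H)*1e3; print(t,round(r['confidence'],2),np.array(r['centre']),'bowl frame',d,'theta',np.arctan2(d[2],-d[0]) if t[0]=='t' else '')
cv2.imwrite('pics/'+sys.argv[1],cv2.hconcat(c)[:,:,::-1])
E
python3 v.py c4.png
```

```text
t 6.0167 bowl s,y,z [-60.4362   0.7942  23.0024] ax [ 0.7081  0.0015 -0.7061] ay [-0.0011  1.      0.001 ] F [-0.2856 -0.1521  0.2754] q [ 0.3806  0.1049 -0.7458  0.1174 -0.5413  0.6443] -0.00013936823013274856
tongue_end 0.7 [0.5354 0.0433 0.1683] bowl frame [-63.924   -6.3063  46.8   ] theta 0.6319588094366181
bowl 0.63 [0.5918 0.0232 0.0528] bowl frame [ -4.3136  -0.6874 -68.7   ] theta 
gourd 0.69 [ 0.5255 -0.0994  0.051 ] bowl frame [ -12.5888 -139.8204  -70.5   ] theta 
gourd 0.35 [ 0.7006 -0.0302  0.0504] bowl frame [116.8605  -3.1034 -71.1   ] theta 
cup 0.98 [0.6597 0.1482 0.0472] bowl frame [  4.3974 141.2968 -74.3   ] theta 
tongue_end 0.51 [0.5392 0.0456 0.1671] bowl frame [-61.4521  -2.6159  45.6   ] theta 0.6383883006506081
bowl 0.76 [0.5937 0.0238 0.0489] bowl frame [ -2.8452   0.6593 -72.6   ] theta 
gourd 0.67 [ 0.5268 -0.1015  0.0474] bowl frame [ -10.5231 -141.1742  -74.1   ] theta 
gourd 0.37 [0.6626 0.15   0.0516] bowl frame [  6.265  144.1538 -69.9   ] theta 
cup 0.72 [0.6616 0.1467 0.0523] bowl frame [  6.7533 140.7403 -69.2   ] theta 
cup 0.17 [ 0.7057 -0.0398  0.0444] bowl frame [125.5398  -9.6486 -77.1   ] theta
```

View pics/c4.png

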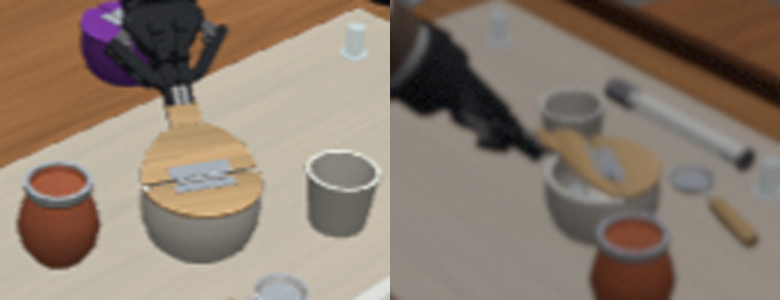

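The leaf follows: it is at about 0.63 rad and the bowl hasn't moved. I continue to upright.

>>> {"op": "play_rows", "data": {"plan": [[-1.2, 0, 2.5, 0, 0, 0, 1], [-1.2, 0, 2.5, 0, 0, 0, 1], [-1.2, 0, 2.5, 0, 0, 0, 1], [-1.2, 0, 2.5, 0, 0, 0, 1], [0.4, 0, 3.2, 0, 0, 0, 1], [0.4, 0, 3.2, 0, 0, 0, 1], [0.4, 0, 3.2, 0, 0, 0, 1], [0.4, 0, 3.2, 0, 0, 0, 1], [0.4, 0, 3.2, 0, 0, 0, 1], [0.4, 0, 3.2, 0, 0, 0, 1], [0.4, 0, 3.2, 0, 0, 0, 1], [0.4, 0, 3.2, 0, 0, 0, 1], [2, 0, 3.6, 0, 0, 0, 1], [2, 0, 3.6, 0, 0, 0, 1], [2, 0, 3.6, 0, 0, 0, 1], [2, 0, 3.6, 0, 0, 0, 1], [2, 0, 3.6, 0, 0, 0, 1], [2, 0, 3.6, 0, 0, 0, 1], [0, 0, 0, 0, 0, 0, 1]]}}

```text
clock: 8.1
eef_pos: [0.5851, 0.0278, 0.1771]
tool_rot: [0.083, 0.373, -0.2, 0.902]
ft_force: [-0.4, -0.2, 0.0]
grip_width: 0.0001
```

```bash
python3 v.py c5.png
```

```text
t 8.1 bowl s,y,z [-12.3524   0.6597  55.6353] ax [ 0.7079  0.0009 -0.7063] ay [-0.0008  1.      0.0005] F [-0.2677 -0.3638  0.0426] q [ 0.2945  0.1076 -0.6338  0.1877 -0.4913  0.564 ] 0.00012254131880567282
tongue_end 0.61 [0.5897 0.0202 0.2008] bowl frame [-4.949  -4.2938 79.3   ] theta 1.5084682575980644
bowl 0.6 [0.5929 0.0219 0.0534] bowl frame [ -2.7673  -1.4007 -68.1   ] theta 
gourd 0.78 [ 0.5254 -0.0985  0.0496] bowl frame [ -13.0598 -139.0469  -71.9   ] theta 
gourd 0.59 [ 0.7004 -0.0334  0.0488] bowl frame [118.0316  -6.0881 -72.7   ] theta 
cup 0.8 [0.6624 0.1494 0.0486] bowl frame [  6.3373 143.5255 -72.9   ] theta 
tongue_end 0.77 [0.5904 0.0209 0.1998] bowl frame [-4.6104 -3.3636 78.3   ] theta 1.5119824527016272
bowl 0.73 [0.5978 0.0212 0.05  ] bowl frame [  1.9694   0.0357 -71.5   ] theta 
gourd 0.89 [ 0.5291 -0.0991  0.0486] bowl frame [  -9.4529 -138.027   -72.9   ] theta 
cup 0.67 [0.6649 0.1478 0.0534] bowl frame [  9.2792 143.1319 -68.1   ] theta
```

View pics/c5.png

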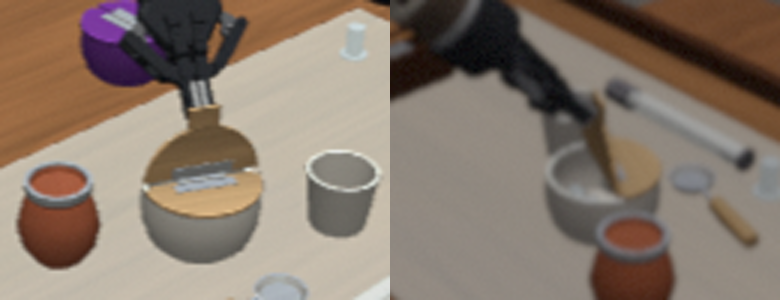

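The leaf is upright, at about 1.51 rad, as the plan predicted. I push it on over.

>>> {"op": "play_rows", "data": {"plan": [[2.4, 0, 1.9, 0, 0, 0, 1], [2.4, 0, 1.9, 0, 0, 0, 1], [2.4, 0, 1.9, 0, 0, 0, 1], [2.4, 0, 1.9, 0, 0, 0, 1], [2.4, 0, 1.9, 0, 0, 0, 1], [2.4, 0, 1.9, 0, 0, 0, 1], [2.4, 0, 1.9, 0, 0, 0, 1], [2.4, 0, 1.9, 0, 0, 0, 1], [3.1, 0, 0.9, 0, 0, 0, 1], [3.1, 0, 0.9, 0, 0, 0, 1], [3.1, 0, 0.9, 0, 0, 0, 1], [3.1, 0, 0.9, 0, 0, 0, 1], [3.1, 0, 0.9, 0, 0, 0, 1], [3.1, 0, 0.9, 0, 0, 0, 1], [3.1, 0, 0.9, 0, 0, 0, 1], [3.1, 0, 0.9, 0, 0, 0, 1], [3, 0, -0.2, 0, 0, 0, 1], [3, 0, -0.2, 0, 0, 0, 1], [3, 0, -0.2, 0, 0, 0, 1], [0, 0, 0, 0, 0, 0, 1]]}}

```text
clock: 10.27
eef_pos: [0.6322, 0.0057, 0.154]
tool_rot: [0.082, 0.374, -0.199, 0.902]
ft_force: [-0.4, -0.1, 0.7]
grip_width: -0.0
```

```bash
python3 v.py c6.png
```

```text
t 10.2667 bowl s,y,z [39.7465  0.523  32.5064] ax [ 0.7069  0.0007 -0.7073] ay [-0.0014  1.     -0.0004] F [-0.2634 -0.2644  0.676 ] q [ 0.2162  0.2163 -0.5811  0.102  -0.443   0.4942] -1.5990076060583387e-05
tongue_end 0.61 [ 0.6514 -0.0048  0.1634] bowl frame [61.5356 -0.876  41.9   ] theta 2.5437964318881923
bowl 0.85 [0.5956 0.0232 0.0496] bowl frame [ -0.8697   0.9185 -71.9   ] theta 
gourd 0.68 [0.662  0.1493 0.0465] bowl frame [  6.017  143.2658 -75.    ] theta 
gourd 0.58 [ 0.5274 -0.0996  0.0488] bowl frame [ -10.7823 -139.1986  -72.7   ] theta 
cup 0.62 [0.6625 0.1473 0.047 ] bowl frame [  7.3154 141.6645 -74.5   ] theta 
tongue_end 0.7 [ 0.6571 -0.0065  0.1652] bowl frame [67.42   -0.0078 43.7   ] theta 2.566501199861449
bowl 0.68 [0.5978 0.0222 0.0501] bowl frame [  1.5468   0.942  -71.4   ] theta 
gourd 0.69 [ 0.5267 -0.0993  0.0483] bowl frame [ -11.5435 -139.2226  -73.2   ] theta 
cup 0.7 [0.6636 0.1482 0.0504] bowl frame [  7.932 142.945 -71.1  ] theta
```

View pics/c6.png

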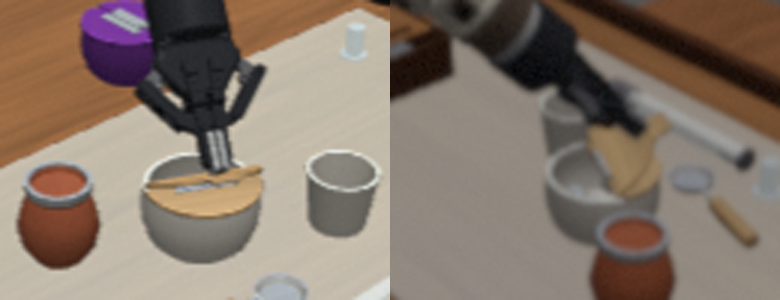

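The leaf is at about 2.55 rad, on plan. I lower it the rest of the way.

>>> {"op": "play_rows", "data": {"plan": [[3.1, 0, 0.4, 0, 0, 0, 1], [3.1, 0, 0.4, 0, 0, 0, 1], [2, 0, -1, 0, 0, 0, 1], [2, 0, -1, 0, 0, 0, 1], [2, 0, -1, 0, 0, 0, 1], [2, 0, -1, 0, 0, 0, 1], [2, 0, -1, 0, 0, 0, 1], [1.5, 0, -0.8, 0, 0, 0, 1], [1, 0, -0.7, 0, 0, 0, 1], [0, 0, 0, 0, 0, 0, 1], [0, 0, 0, 0, 0, 0, 1]]}}

```text
clock: 11.68
eef_pos: [0.6404, 0.002, 0.1371]
tool_rot: [0.082, 0.374, -0.199, 0.902]
ft_force: [-0.8, -0.6, 0.2]
grip_width: 0.0001
```

```bash
python3 v.py c7.png
```

```text
t 11.6833 bowl s,y,z [48.6861  0.6011 15.5945] ax [ 0.707   0.0009 -0.7073] ay [-0.0016  1.     -0.0003] F [-0.4796 -0.8803  0.2266] q [ 0.2044  0.2572 -0.586   0.0516 -0.4355  0.4838] 9.379380679532085e-05
tongue_end 0.84 [ 0.6663 -0.0144  0.1318] bowl frame [79.0967 -3.2795 10.3   ] theta 3.0121010353975457
bowl 0.58 [0.5936 0.0226 0.0513] bowl frame [ -2.4287  -0.4705 -70.2   ] theta 
gourd 0.58 [ 0.527  -0.1007  0.0485] bowl frame [ -10.68   -140.3646  -73.    ] theta 
cup 0.62 [0.6582 0.1474 0.0439] bowl frame [  3.376  139.9379 -77.6   ] theta 
tongue_end 0.59 [ 0.6649 -0.0119  0.1308] bowl frame [76.7714 -1.6054  9.3   ] theta 3.0210411309780696
bowl 0.95 [0.5963 0.0241 0.0462] bowl frame [ -0.6156   2.03   -75.3   ] theta 
gourd 0.83 [ 0.5269 -0.0969  0.0478] bowl frame [ -12.3766 -136.9629  -73.7   ] theta 
gourd 0.17 [0.6138 0.4764 0.1097] bowl frame [-175.9055  419.3489  -11.8   ] theta 
cup 0.66 [0.6623 0.1506 0.0494] bowl frame [  5.7395 144.5708 -72.1   ] theta
```

>>> {"op": "play_rows", "data": {"plan": [[0.5, 0, -0.5, 0, 0, 0, 1], [0.5, 0, -0.5, 0, 0, 0, 1], [0.5, 0, -0.5, 0, 0, 0, 1], [0.4, 0, -0.4, 0, 0, 0, 1], [0, 0, 0, 0, 0, 0, 1]]}}

```text
clock: 12.6
eef_pos: [0.6405, 0.002, 0.1344]
tool_rot: [0.082, 0.374, -0.199, 0.902]
ft_force: [0.5, 0.1, 1.1]
grip_width: 0.0002
```

>>> {"op": "play_rows", "data": {"plan": [[0.4, 0, -0.4, 0, 0, 0, 1], [0, 0, 0, 0, 0, 0, 1], [0, 0, 0, 0, 0, 0, 1]]}}

```text
clock: 12.85
eef_pos: [0.6405, 0.002, 0.134]
tool_rot: [0.082, 0.374, -0.199, 0.902]
ft_force: [-0.6, -0.1, -0.6]
grip_width: -0.0001
```

>>> {"op": "play_rows", "data": {"plan": [[0.4, 0, -0.4, 0, 0, 0, 1], [0.4, 0, -0.4, 0, 0, 0, 1], [0, 0, 0, 0, 0, 0, 1], [0, 0, 0, 0, 0, 0, 1]]}}

```text
clock: 13.18
eef_pos: [0.6405, 0.002, 0.1328]
tool_rot: [0.082, 0.374, -0.199, 0.902]
ft_force: [0.4, 0.3, 0.1]
grip_width: -0.0
```

```bash
python3 v.py c8.png
```

```text
t 13.1833 bowl s,y,z [48.7484  0.6413 11.3355] ax [ 0.7071  0.001  -0.7071] ay [-0.0016  1.     -0.0001] F [0.2454 0.4793 0.0757] q [ 0.2043  0.2648 -0.591   0.0387 -0.4355  0.4838] -6.236432199247054e-06
bowl 0.75 [0.5954 0.0222 0.055 ] bowl frame [ -0.6283  -0.0723 -66.5   ] theta 
gourd 0.62 [ 0.5294 -0.1008  0.0486] bowl frame [  -8.4626 -139.441   -72.9   ] theta 
cup 0.66 [0.6597 0.147  0.0473] bowl frame [  4.9045 140.2093 -74.2   ] theta 
tongue_end 0.73 [ 0.6674 -0.0104  0.1249] bowl frame [78.4032  0.8106  3.4   ] theta 3.098254234327932
bowl 0.64 [0.597  0.0211 0.0474] bowl frame [  1.2867  -0.3931 -74.1   ] theta 
gourd 0.85 [ 0.5298 -0.1     0.0497] bowl frame [  -8.4381 -138.5469  -71.8   ] theta 
cup 0.65 [0.6642 0.1491 0.0513] bowl frame [  8.0954 144.0143 -70.2   ] theta
```

View pics/c8.png

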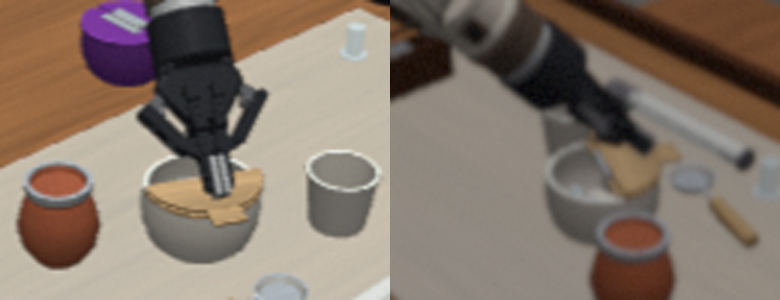

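The leaf is nearly flat: tongue at (230,213) left and (668,153) right. There's no stop force yet, so I go on in small steps.

>>> {"op": "play_rows", "data": {"plan": [[0.4, 0, -0.4, 0, 0, 0, 1], [0.4, 0, -0.4, 0, 0, 0, 1], [0, 0, 0, 0, 0, 0, 1], [0, 0, 0, 0, 0, 0, 1]]}}

```text
clock: 14.02
eef_pos: [0.641, 0.0019, 0.1327]
tool_rot: [0.083, 0.373, -0.199, 0.902]
ft_force: [-2.6, -0.0, 4.7]
grip_width: -0.0003
```

>>> {"op": "play_rows", "data": {"plan": [[0.4, 0, -0.4, 0, 0, 0, 1], [0.3, 0, -0.3, 0, 0, 0, 1], [0, 0, 0, 0, 0, 0, 1], [0, 0, 0, 0, 0, 0, 1]]}}

```text
clock: 14.35
eef_pos: [0.6416, 0.0018, 0.1325]
tool_rot: [0.083, 0.372, -0.2, 0.903]
ft_force: [-2.7, -0.7, 6.6]
grip_width: 0.0001
```

The stop is reached: the height no longer falls and the upward force is 6.6 N. I lift straight off and back away.

>>> {"op": "play_rows", "data": {"plan": [[-0.7, 0, 0.7, 0, 0, 0, 1], [-0.7, 0, 0.7, 0, 0, 0, 1], [-2, 0, 2, 0, 0, 0, 1], [-4, 0, 4, 0, 0, 0, 1], [-8, 0, 8, 0, 0, 0, 1], [-15, 0, 10, 0, 0, 0, 1], [-20, 0, 10, 0, 0, 0, 1], [-20, 0, 10, 0, 0, 0, 1], [-20, 0, 10, 0, 0, 0, 1], [-20, 0, 0, 0, 0, 0, 1], [-20, 0, 0, 0, 0, 0, 1], [-20, 0, 0, 0, 0, 0, 1], [0, 0, 0, 0, 0, 0, 1], [0, 0, 0, 0, 0, 0, 1]]}}

```text
clock: 15.52
eef_pos: [0.5798, 0.0309, 0.2776]
tool_rot: [0.083, 0.373, -0.198, 0.903]
ft_force: [0.3, 0.3, -0.3]
grip_width: 0.0003
```

```bash
python3 v.py c9.png; python3 - <<'E'
from h import *
for n in ["scene","side","wrist"]:
    p=camera(n); w=cloud(p); d=w-H; bx=d@EX; by=d@EY
    m=(np.abs(by)<.014)&(w[...,2]>.1)&(w[...,2]<.2)
    print(n,[(round(a+.005,3),np.round(np.median(w[m&(bx>a)&(bx<a+.01)][:,2]),4)) for a in np.arange(-.01,.08,.01) if (m&(bx>a)&(bx<a+.01)).sum()>2])
    for t in ["spoon","hinge_mid"]:
        for r in pinpoint(t,p)[:1]: print(t,np.array(r["centre"]))
E
```

```text
t 15.5167 bowl s,y,z [-18.4028   1.1893 156.121 ] ax [ 0.7084  0.0031 -0.7058] ay [-0.0027  1.      0.0018] F [ 0.1244  0.412  -0.3225] q [ 0.3045 -0.0294 -0.4725  0.4882 -0.4958  0.5716] 0.0002684450994700648
tongue_end 0.58 [ 0.6639 -0.0115  0.1261] bowl frame [75.696  -1.6655  4.6   ] theta 3.080897908803312
bowl 0.79 [0.5957 0.0227 0.0538] bowl frame [ -0.5677   0.5076 -67.7   ] theta 
gourd 0.87 [ 0.5272 -0.1011  0.0517] bowl frame [ -10.3297 -140.6426  -69.8   ] theta 
cup 0.92 [0.659  0.1482 0.0444] bowl frame [  3.763 141.001 -77.1  ] theta 
tongue_end 0.86 [ 0.6657 -0.0115  0.1288] bowl frame [77.3274 -0.9048  7.3   ] theta 3.047467770375897
bowl 0.79 [0.5971 0.0227 0.0471] bowl frame [  0.7011   1.0993 -74.4   ] theta 
gourd 0.56 [ 0.5279 -0.0993  0.0488] bowl frame [ -10.456  -138.7154  -72.7   ] theta 
cup 0.59 [0.6647 0.1468 0.0527] bowl frame [  9.5206 142.1411 -68.8   ] theta 
scene [(np.float64(0.005), np.float64(0.1268)), (np.float64(0.015), np.float64(0.1262)), (np.float64(0.025), np.float64(0.1266)), (np.float64(0.035), np.float64(0.1267)), (np.float64(0.045), np.f
[... 354 characters left out ...]
), np.float64(0.1284)), (np.float64(0.035), np.float64(0.1284)), (np.float64(0.045), np.float64(0.1283)), (np.float64(0.055), np.float64(0.1281)), (np.float64(0.065), np.float64(0.1283)), (np.float64(0.075), np.float64(0.1277))]
spoon [0.6159 0.4775 0.112 ]
hinge_mid [0.5999 0.019  0.1212]
wrist [(np.float64(-0.005), np.float64(0.1222)), (np.float64(0.005), np.float64(0.1258)), (np.float64(0.015), np.float64(0.1266)), (np.float64(0.025), np.float64(0.1267)), (np.float64(0.035), np.float64(0.1267)), (np.float64(0.045), np.float64(0.1267)), (np.float64(0.055), np.float64(0.1266)), (np.float64(0.065), np.float64(0.1264)), (np.float64(0.075), np.float64(0.1264))]
hinge_mid [0.5948 0.0219 0.124 ]
```

View pics/c9.png

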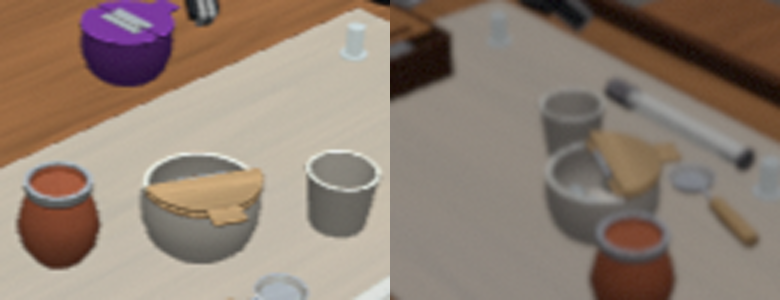

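The leaf lies flat: its top is level at z ≈ 0.1267, where 0.127 is expected. The bowl, gourd and cup stand where they were, and the hand is 150 mm clear.

```bash
python3 -c "
from workcell import *
print(job_done())"
```

```text
the job is handed in; nothing more can be done
None
```

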